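# Grade a spring on the lever spring tester

## Task

Grade the spring that stands on the spring tester: bring the lever down and squeeze the spring until its steel cap is level with the red line on the small white post beside it, without going noticeably past the line, and hold it still there for a second while you see which colour field the needle is in. Then ease the lever all the way back up against its stops, and stand the spring upright in the tray of that colour. Leave the springs waiting in the wooden rack and the other things on the bench where they are, and do not slam the lever or drive the needle past the end of the red field.

Things in the scene. Friction and masses are not known exactly. Their poses are not given: they have to be found in the camera images.
- tester: Blue lever spring tester, fixed. Origin on the bench under the pan's centre; z up, +x from pan to hinge, +y from pan to dial. Housing 250 x 124 x 27 mm (x -95 to 155 mm); tilted 84 mm dial on a console at y 60 to 125 mm, at most 57 mm high. Hinge cheeks (x 95, y +-58 mm) and back stops (x 140, y +-45 mm) 104 mm high.
- lever_hinge (a point): Middle of the lever's hinge axis, which runs along the tester's y: 95 mm from the pan's axis in the tester's +x, 90 mm above the bench.
- lever (a joint): Lever angle, rad: 0 = fully up, leaning back on its stops; grows as it comes down; level at 1.88. A round-bar yoke (10 mm bars, 80 mm clear between) with a cross grip at its end. With the lever level, foot_ball is 95 mm from the hinge towards the tester's -x and 12 mm above it. Hinge friction 0.15 N m: it stays where left. It meets a free spring at about 1.72; the line comes at 1.93 to 2.02.
- lever_grip (a point): Centre of the black round cross grip, 16 mm thick, 76 mm long along the tester's y. With the lever level it is 165 mm from the hinge towards the tester's -x and 30 mm above it; it swings from about 240 mm (up) to 100 mm (spring at the line) above the bench. Pinch it from above between the side bars; it turns in the fingers.
- foot_ball (a point): Centre of the white plastic ball foot, radius 12 mm, under the lever's second cross bar. The ball presses on the middle of the spring's cap, so the squeezed spring's height is this point's height above pan_top less 12 mm.
- pan (a joint): How far the pan of the spring balance has sunk, in m: 0 unloaded, grows by 0.83 mm for every newton on it (1200 N/m), end of travel 21.5 mm. Pin, post, red line and spring sink with it, so how far the lever must go to reach the line depends on the spring.
- pan_top (a point): Centre of the round aluminium pan's upper face (84 mm wide), 55 mm above the bench when unloaded; here the spring stands over a pin 15 mm thick and 16 mm high.
- red_line (a point): Red line on the white post (4 x 10 x 52 mm) that stands on the pan 32 mm from its axis towards the hinge: 36 mm above the pan's face, the test height of the spring.
- needle (a joint): Angle of the dial's needle in rad, 0.2 rad for every newton on the pan: 0 unloaded (lower left), grows clockwise. Yellow field 0.6 to 1.84 (3 to 9.2 N), green field 1.84 to 2.84 (9.2 to 14.2 N), red field 2.84 to 4.2 (14.2 to 21 N).
- spring_a: One of three look-alike springs of different strength: steel coil, 26 mm across, 50 mm high when free, hollow from below (20 mm inside), closed on top by a 4 mm steel cap; about 50 g. Origin at the centre of its underside, z up along its axis. One of the three stands on the tester's pan, the other two wait on the rack. Can be gripped across the coil or the cap from above.
- spring_b: One of three look-alike springs of different strength: steel coil, 26 mm across, 50 mm high when free, hollow from below (20 mm inside), closed on top by a 4 mm steel cap; about 50 g. Origin at the centre of its underside, z up along its axis. One of the three stands on the tester's pan, the other two wait on the rack. Can be gripped across the coil or the cap from above.
- spring_c: One of three look-alike springs of different strength: steel coil, 26 mm across, 50 mm high when free, hollow from below (20 mm inside), closed on top by a 4 mm steel cap; about 50 g. Origin at the centre of its underside, z up along its axis. One of the three stands on the tester's pan, the other two wait on the rack. Can be gripped across the coil or the cap from above.
- rack: Light wooden block 130 x 50 x 55 mm with two pins on top, where two springs wait. Origin under its centre.
- yellow_tray: Yellow open square tray, 88 x 88 mm outside, 18 mm high, walls and floor 3 mm, fixed to the bench. Origin at the centre of its underside. For springs that hold the needle in the yellow field at the red line.
- green_tray: Green open square tray, 88 x 88 mm outside, 18 mm high, walls and floor 3 mm, fixed to the bench. Origin at the centre of its underside. For springs that hold the needle in the green field at the red line.
- red_tray: Red open square tray, 88 x 88 mm outside, 18 mm high, walls and floor 3 mm, fixed to the bench. Origin at the centre of its underside. For springs that hold the needle in the red field at the red line.
- paint_jar: Small blue paint jar with white lid, 26 mm across, 34 mm high, standing loose behind the trays; a bystander. Origin under its centre.
- gluebottle: Glue bottle, 30 mm across, 100 mm high with its red nozzle, standing loose beyond the tester's left end; a bystander. Origin under its centre.
- match_box: Red matchbox 35 x 52 x 14 mm lying loose in front of the tester, to the left; a bystander. Origin under its centre.
Things that resemble listed ones, but are neither listed nor needed, are in the scene too. There is more than one size of the red_tray; the job needs the larger.

How it is judged:
On the way:
1. the spring on the pan is squeezed until its cap is level with the red line (within 1.5 mm) and held still there for half a second (z of foot_ball in the frame of pan_top between 0.0465 and 0.0495 m and value of joint pan above 0.0035 m and velocity of joint lever between -0.03 and 0.03 rad/s and ((horizontal distance between spring_a and pan_top below 0.005 m and angle between spring_a's own z axis and vertical below 0.12 rad) or (horizontal distance between spring_b and pan_top below 0.005 m and angle between spring_b's own z axis and vertical below 0.12 rad) or (horizontal distance between spring_c and pan_top below 0.005 m and angle between spring_c's own z axis and vertical below 0.12 rad))), for 0.5 s.
At the end, for the whole second after the job is handed in: The tested spring stands upright (within 0.2 rad), at rest on the floor of the tray of the colour the needle showed at the red line, at most 42 mm off its centre; the lever is fully up (within 0.12 rad), the pan empty; the other two springs have moved less than 10 mm (horizontal distance between each of spring_a, spring_b, spring_c and pan_top above 0.06 m and value of joint lever below 0.12 rad and ((horizontal distance between spring_a and green_tray below 0.042 m and z of spring_a in the frame of green_tray below 0.01 m and angle between spring_a's own z axis and vertical below 0.2 rad and linear speed of spring_a below 0.02 m/s and distance of each of spring_b, spring_c from where it was at the start of the episode below 0.01 m) or (horizontal distance between spring_b and yellow_tray below 0.042 m and z of spring_b in the frame of yellow_tray below 0.01 m and angle between spring_b's own z axis and vertical below 0.2 rad and linear speed of spring_b below 0.02 m/s and distance of each of spring_a, spring_c from where it was at the start of the episode below 0.01 m) or (horizontal distance between spring_c and red_tray below 0.042 m and z of spring_c in the frame of red_tray below 0.01 m and angle between spring_c's own z axis and vertical below 0.2 rad and linear speed of spring_c below 0.02 m/s and distance of each of spring_a, spring_b from where it was at the start of the episode below 0.01 m))); the robot touches nothing.
It fails at once if the spring is squeezed more than 2.5 mm past the red line (z of foot_ball in the frame of pan_top below 0.0455 m).
It fails at once if the needle is driven past the red field (more than 21 N on the pan) (value of joint pan above 0.0175 m).
It fails at once if the lever is slammed or let fly (faster than 4 rad/s) (velocity of joint lever above 4 rad/s or velocity of joint lever below -4 rad/s).
It fails at once if a bystander (paint jar, glue bottle, matchbox) is moved more than 20 mm (distance of any of paint_jar, gluebottle, match_box from where it was at the start of the episode above 0.02 m).
It also fails if it takes over 64 s, if anything falls off the work surface, if the arm or the gripper's body presses on something with over 40 N, if the wrist force passes 120 N, or if a joint passes its speed limit or range.

## Robot

A 6-joint arm with a two-finger parallel gripper is mounted at the origin on a cart in front of the work surface, level with it; the furniture and walls round the work are solid. World frame = base frame: x ahead of the robot, y to its left, z up, the work surface at z = 0. Lengths are in m, angles in rad, forces in N, time in s.
With the tool pointing down it reaches from about 0.3 to 0.775 m from the base axis. Payload 14.6 kg.
Tool frame: the origin (TCP) lies at the very end of the fingers, on their centre line; the grasp point (between the pads) lies 19 mm behind it; z points along the fingers, y is the line along which they close (so a half turn about z gives the same grasp; the last joint's range is limited). The gripper opens to 94 mm and grips with 3 to 60 N. Pads are 16 mm wide; open, the fingers measure 119 mm over their backs; the gripper's body (75 mm by 177 mm) begins 78 mm behind the grasp point.
Start: joints at [-1.307, 0.3, 1.521, -0, 1.321, -0.067], TCP at [0.179, -0.52, 0.205] pointing down, gripper open.
Joint ranges: [-3.03, 3.03], [-0.79, 2.21], [0.23, 2.52], [-1.04, 4.18], [0, 3.07], [-2.55, 2.55]. Speed limits (rad/s): [2.22, 2.22, 2.57, 3.14, 3.14, 3.14].

## Interface

Orientations are given as [roll, pitch, yaw] about the fixed x, y, z axes, in that order (R = Rz(yaw) Ry(pitch) Rx(roll)).
In Python, from station import * gives the robot as it stands.
- The arm moves only by the tool jog_arm, never from a script. Its argument "rows" is a list of rows, each a list of 3 entries, a list of its own where there are three numbers: the shift along the tool's x, y, z in m, then the turn about the tool's z in degrees, then the finger opening in m, from 0 to 0.094. A call has 1 to 12 rows; each row shifts and turns the commanded pose from where the row before left it, along the tool's axes as they then stand; what a row does not reach is not made up. A row lasts 1/12 s, in which the tool goes at most 41.7 mm and 7.16 degrees, less where a joint would pass 70% of its speed; a pose out of reach is approached as far as the arm can. A call is refused whole if a number of a shift passes 0.0417 or a number of a turn 7.16, either way. A call with a gripper value outside its range is refused whole. The fingers move at their own pace and stop on an object; "squeeze" is the grip in N (left out, the last holds). Time passes only in rows, so rows that do not move let the fingers close. It gives the time, the measured TCP pose, the force, the opening and the grip force at its end, in the units of the state.
- get_obs(): the state, without advancing time (a new reading comes with each control period).
- camera(name): name is "side" or "top"; returns a dict with "image" (420x560x3 uint8, red, green, blue), "range_z" (420x560 float32, m along the optical axis (not along the pixel's ray), 0 where there is no reading), "K" (3x3 intrinsics, pixels), "world_from_camera" (4x4, takes a point from camera to world coordinates). Camera axes: x right, y up, looking along -z (the intrinsics and any distortion apply to the point x, -y, -z); pixel columns grow to the right and rows downward; lengths in m; the calibration is good to about 2 mm. A picture is of the moment at which its call begins.
- hand_in(): hands the job in; it is judged then, once.
Trained networks look in a picture, given as the dict that the camera call returned (one of the last four; its "shot" number tells which), for a name from the list of things; names that differ only in an ending like _2 or _b are one class to them, and where a whole thing is asked for, a point or a joint stands for the part that bears it (a point fixed in the world has none). Each returns a list of dicts, best first, with "p" (0 to 1); they miss things now and then, are a little off and sometimes report something else, mostly with a low value. They report only what shows in the picture. A call takes as long as a camera call. They do not tell look-alikes from the thing itself.
- search_frame(label, picture): "at" ([column, row] as shares, 0 to 1, of the picture: columns of its width, rows of its height, amid what is visible of it).
- spot_point(label, picture): "at" ([column, row] as shares, 0 to 1, of the picture: columns of its width, rows of its height: a listed point, or the origin of a listed thing).
The state is a dict: "time_s": time; "qpos": joint angles; "joint_vel": joint speeds; "tau": joint torques, N m; "ee_pos": TCP position; "eef_rot": TCP orientation; "force": force on the tool from outside, world axes, zero at the start; "moment": the same for the moment, N m; "grip_width": finger opening in m; "grip_force": force on a finger pad.
Only numpy, scipy, OpenCV 4.12 (cv2) and the standard library are available. Lean on these libraries where they do the work, as an engineer would, in place of code of your own. Each camera call takes 0.05 s, during which the arm holds its last target. There are 200 camera calls.

## Working session

There is one attempt and no reset: what is moved stays moved. The work goes in short steps, Python scripts to look and compute and a tool call to move; the robot and the scene stay as the last step left them, time stands still between calls to the robot, and variables do not carry over. Pictures are saved under pics/ and viewed, at most 10 in all, crops included, and the job is handed in when it is done.

Besides the shell and the picture viewer there is one more tool, called after "Request:" as name(argument=value, ...), one argument or row to a line, values as JSON. jog_arm: Moves the arm, as the interface text tells. Its arguments: {"type":"object","properties":{"rows":{"type":"array","items":{"type":"array"}},"squeeze":{"type":"number"}},"required":["rows"]}

```bash
mkdir -p pics; cat > h.py <<'E'
from station import *
import numpy as np, cv2
def w(pic,at,z=None):
    "pixel share -> world, by depth or on plane z"
    c,r=at[0]*560,at[1]*420
    K=pic["K"];T=pic["world_from_camera"]
    d=np.array([(c-K[0,2])/K[0,0],-(r-K[1,2])/K[1,1],-1.])
    if z is None:
        s=pic["range_z"][min(int(r),419),min(int(c),559)]
    else:
        dw=T[:3,:3]@d; s=(z-T[2,3])/dw[2]
    return (T@np.r_[d*s,1])[:3]
def pix(pic,p):
    T=np.linalg.inv(pic["world_from_camera"]);q=(T@np.r_[p,1])[:3];K=pic["K"]
    return np.array([K[0,0]*q[0]/-q[2]+K[0,2],K[1,1]*-q[1]/-q[2]+K[1,2]])
def save(pic,n,box=None,f=1):
    im=pic["image"][:,:,::-1]
    if box: im=im[box[1]:box[3],box[0]:box[2]]
    cv2.imwrite("pics/"+n,cv2.resize(im,None,fx=f,fy=f,interpolation=cv2.INTER_CUBIC))
E
python3 - <<'E'
from h import *
np.set_printoptions(precision=4,suppress=True)
for n in("top","side"):
    p=camera(n);save(p,n+"0.png",f=1.4)
    print(n,p["world_from_camera"][:3,3],p.keys())
    for l in ["tester","lever_hinge","lever_grip","foot_ball","pan_top","red_line","spring_a","rack","yellow_tray","green_tray","red_tray","paint_jar","gluebottle","match_box"]:
        for d in spot_point(l,p)[:4]:
            if d["p"]>.2: print(l,round(d["p"],2),np.array(d["at"])*[560,420],w(p,d["at"]))
print(get_obs())
E
```

```text
top [0.0013 0.3087 1.7136] dict_keys(['image', 'range_z', 'K', 'world_from_camera', 'shot'])
tester 0.58 [290.192 249.816] [0.4917 0.0702 0.0827]
lever_hinge 0.82 [263.816 254.31 ] [0.5081 0.163  0.0961]
lever_grip 0.76 [241.024 245.406] [0.5146 0.2323 0.2517]
foot_ball 0.69 [251.776 253.008] [0.497  0.2063 0.1935]
pan_top 0.9 [285.712 246.918] [0.5172 0.0762 0.052 ]
pan_top 0.56 [290.08 249.69] [0.4922 0.0704 0.0828]
red_line 0.88 [281.008 246.708] [0.5088 0.098  0.1017]
red_line 0.22 [290.808 248.304] [0.4948 0.0666 0.0865]
spring_a 0.65 [200.312 308.616] [0.4104 0.4269 0.1135]
spring_a 0.51 [221.592 306.39 ] [0.4019 0.3616 0.065 ]
spring_a 0.5 [291.592 246.288] [0.4952 0.0638 0.104 ]
rack 0.85 [209.72 308.7 ] [0.4121 0.4017 0.057 ]
yellow_tray 0.63 [374.416 230.286] [ 0.4641 -0.2632  0.0015]
green_tray 0.62 [395.528 213.486] [ 0.4944 -0.3691 -0.0002]
red_tray 0.63 [259.28  185.892] [0.8023 0.0664 0.0035]
paint_jar 0.5 [346.024 243.39 ] [ 0.4581 -0.1419  0.0035]
paint_jar 0.41 [350.896 206.304] [ 0.5752 -0.2142  0.0354]
paint_jar 0.41 [211.904 302.904] [0.4301 0.3886 0.0487]
gluebo
[... 1104 characters left out ...]
t_jar 0.47 [306.376 212.016] [ 0.5841 -0.19    0.012 ]
gluebottle 0.53 [243.88  282.492] [ 0.555   0.3585 -0.0041]
gluebottle 0.32 [277.48  299.418] [0.3957 0.4623 0.0441]
match_box 0.52 [310.296 289.716] [0.3558 0.3284 0.0114]
{'time_s': 1.5, 'qpos': array([-1.3066,  0.2999,  1.521 , -0.    ,  1.3207, -0.0666]), 'joint_vel': array([-0.0002,  0.0005,  0.0022,  0.0009, -0.0008, -0.0012]), 'tau': array([ -0.001 , -53.1658, -35.2916,   0.0708,   0.0213,  -0.    ]), 'ee_pos': array([ 0.1787, -0.5202,  0.2055]), 'eef_rot': array([3.1416, 0.    , 0.3308]), 'force': array([-0.1873,  0.7866,  0.3444]), 'moment': array([-0.0373,  0.0081, -0.0248]), 'grip_force': 0.0, 'grip_width': 0.0935748429225828}
```

View pics/top0.png

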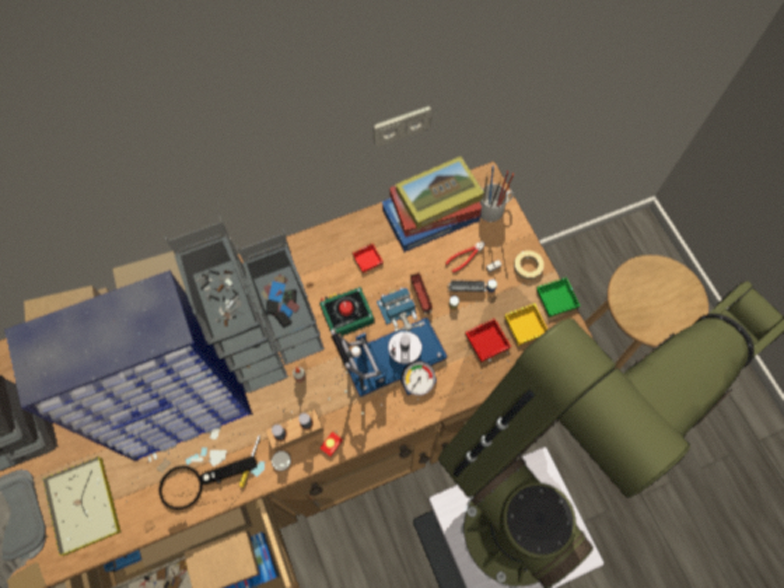

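View pics/side0.png

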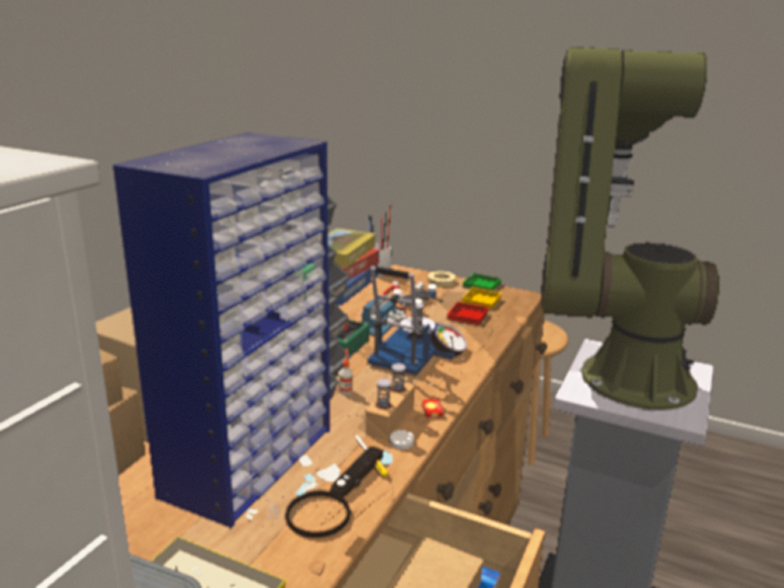

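The pictures show the tester pan at top-view px (289,248). Its dial faces the robot at (299,271), and the hinge is to the left at (250,257). There are two red trays: a large one at (348,244), next to yellow (376,232) and green (398,213), and a small decoy at (262,184). The pan spring is at (289,246), and the rack springs are at (199,309) and (218,300). The tested spring is therefore the one at (289,246), and the red tray, if needed, is the one at (348,244).

```bash
python3 - <<'E'
from h import *
np.set_printoptions(precision=4,suppress=True)
p=camera("top")
v,u=np.mgrid[0:420,0:560];K=p["K"];s=p["range_z"]
P=np.stack([(u+.5-K[0,2])/K[0,0]*s,-(v+.5-K[1,2])/K[1,1]*s,-s,np.ones_like(s)],-1)@p["world_from_camera"].T
P=P[...,:3];I=p["image"].astype(int)
def box(n,x,y,z,m=None):
    q=(P[...,0]>x[0])&(P[...,0]<x[1])&(P[...,1]>y[0])&(P[...,1]<y[1])&(P[...,2]>z[0])&(P[...,2]<z[1])&(s>0)
    if m is not None:q&=m
    a=P[q];print(n,len(a),a.mean(0) if len(a) else'', a.min(0) if len(a) else '',a.max(0) if len(a) else '')
    if len(a)>3:
        (c,r,ang)=cv2.minAreaRect(a[:,:2].astype(np.float32));print('   rect',c,r,ang)
    return a
box('pan',(.44,.57),(.01,.14),(.047,.062))
box('cap',(.46,.55),(.03,.13),(.098,.115))
box('grip',(.4,.6),(.15,.3),(.225,.26))
box('house',(.3,.65),(-.1,.3),(.018,.034))
box('all>60',(.4,.6),(.13,.3),(.06,.3))
R,G,B=I[...,0],I[...,1],I[...,2]
red=(R>120)&(G<70)&(B<70);yel=(R>140)&(G>100)&(B<80);gr=(G>80)&(R<60)&(B<90)
box('red',(.36,.52),(-.25,-.07),(-.02,.03),red)
box('yel',(.36,.55),(-.35,-.2),(-.02,.03),yel)
box('green',(.4,.62),(-.46,-.3),(-.02,.03),gr)
box('smallred',(.65,.9),(-.05,.2),(-.02,.03),red)
box('rack',(.3,.5),(.3,.5),(.045,.065))
box('rsp',(.3,.5),(.3,.5),(.095,.12))
save(p,"crop1.png",(210,170,430,335),3.6)
E
```

```text
pan 429 [0.5001 0.0644 0.0545] [0.4401 0.0136 0.047 ] [0.5696 0.108  0.0619]
   rect (0.5048806071281433, 0.06562355160713196) (0.08485296368598938, 0.1372356414794922) 81.3504638671875
cap 46 [0.5062 0.07   0.1048] [0.4953 0.054  0.0987] [0.52   0.101  0.1149]
   rect (0.5035676956176758, 0.07599955797195435) (0.023554258048534393, 0.04561811685562134) 19.31728744506836
grip 173 [0.5131 0.2384 0.2447] [0.4508 0.2209 0.2255] [0.5954 0.298  0.2584]
   rect (0.5291182398796082, 0.24368341267108917) (0.15839675068855286, 0.047422491014003754) 26.21884536743164
house 1518 [0.4958 0.088  0.0261] [ 0.3819 -0.0993  0.018 ] [0.647  0.2634 0.034 ]
   rect (0.5095240473747253, 0.067583829164505) (0.25206413865089417, 0.35346338152885437) 10.212264060974121
all>60 600 [0.51   0.2089 0.1662] [0.4352 0.1463 0.0602] [0.5987 0.2998 0.2584]
   rect (0.5171148180961609, 0.22296123206615448) (0.16838988661766052, 0.14764849841594696) 2.1414735317230225
red 488 [ 0.4509 -0.1486  0.0062] [ 0.4065 -0.1937 -0.0145] [ 0.4976 -0.1018  0.0289]
   rect (0.45130589604377747, -0.14816120266914368) (0.0894933044
[... 316 characters left out ...]
0.3285  0.0274]
   rect (0.4897524416446686, -0.37550148367881775) (0.09172891080379486, 0.0908418521285057) 87.21318054199219
smallred 256 [0.7954 0.0486 0.0042] [ 0.65   -0.05   -0.0081] [0.8357 0.0853 0.0237]
   rect (0.7379047274589539, 0.024397484958171844) (0.2132156789302826, 0.07762366533279419) 24.75225067138672
rack 430 [0.4148 0.3984 0.0542] [0.3918 0.3343 0.0452] [0.4446 0.4644 0.065 ]
   rect (0.4181874096393585, 0.3993173837661743) (0.13003884255886078, 0.052803829312324524) 89.85912322998047
rsp 101 [0.4184 0.4017 0.1041] [0.4046 0.3534 0.0973] [0.4306 0.4463 0.1133]
   rect (0.41764289140701294, 0.39987146854400635) (0.02570509910583496, 0.0929010808467865) 0.2566802203655243
```

View pics/crop1.png

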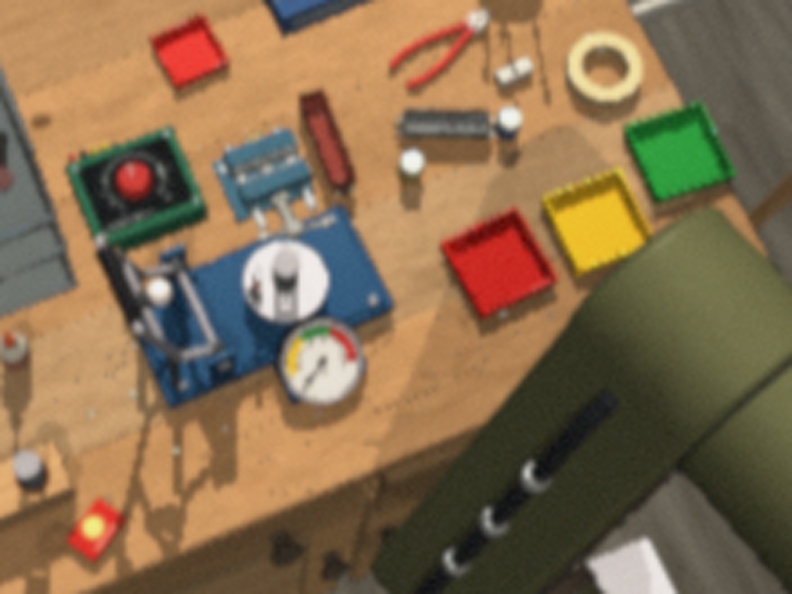

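The crop shows the cap at about crop (287,262), the grip running from (102,242) to (137,325), the ball at (158,290), and the housing corners at (343,208), (393,305) and (172,405). The needle is at its zero position.

```bash
python3 - <<'E'
from h import *
np.set_printoptions(precision=4,suppress=True)
p=camera("top")
f=lambda c,r,z:w(p,((210+c/3.6)/560,(170+r/3.6)/420),z)
A,B,C=f(343,208,.027),f(393,305,.027),f(172,405,.027);print(A,B,C,np.linalg.norm(A-B),np.linalg.norm(C-B))
for n,d in(("AB",A-B),("BC",C-B)):print(n,np.degrees(np.arctan2(d[1],d[0])))
g1,g2=f(102,242,.238),f(137,325,.238);print('grip',g1,g2,(g1+g2)/2,np.linalg.norm(g1-g2),np.degrees(np.arctan2(*(g1-g2)[1::-1])))
print('cap',f(287,257,.105),'pan',f(286,282,.055),'ball',f(158,290,.18))
# least squares pose
from scipy.optimize import least_squares
M=np.array([[-.095,-.062],[-.095,.062],[.155,.062],[.174,0],[0,0],[0,0]])
W=np.array([A,B,C,(g1+g2)/2,f(287,257,.105),f(286,282,.055)])[:,:2]
def r(q):
    c,s_=np.cos(q[2]),np.sin(q[2]);return (M@np.array([[c,s_],[-s_,c]])+q[:2]-W).ravel()
o=least_squares(r,[.5,.07,1.5]);print(o.x,np.degrees(o.x[2]));print(o.fun.reshape(-1,2))
E
```

```text
[ 0.5655 -0.0232  0.027 ] [ 0.4505 -0.0272  0.027 ] [0.4412 0.2157 0.027 ] 0.11513382260825242 0.2430501210586527
AB 2.007925623308913
BC 92.19274880449693
grip [0.5487 0.2296 0.238 ] [0.4647 0.2289 0.238 ] [0.5067 0.2293 0.238 ] 0.08404419695554194 0.45409895425156965
cap [0.514  0.0628 0.105 ] pan [0.5061 0.0664 0.055 ] ball [0.5066 0.1959 0.18  ]
[0.5081 0.0643 1.589 ] 91.04547236540736
[[ 0.0063 -0.0064]
 [-0.0026 -0.0046]
 [ 0.0021  0.0025]
 [-0.0018  0.009 ]
 [-0.0059  0.0015]
 [ 0.002  -0.0021]]
```

Request:
jog_arm(
  rows=[
    [[0,0,-0.033],6,0.094],
    [[0,0,-0.033],6,0.094],
    [[0,0,-0.033],6,0.094],
    [[0.016,-0.036,0],0,0.06],
    [[0.016,-0.036,0],0,0.06],
    [[0.016,-0.036,0],0,0.06],
    [[0.016,-0.036,0],0,0.06],
    [[0.016,-0.036,0],0,0.06],
    [[0.016,-0.036,0],0,0.06],
    [[0.016,-0.036,0],0,0.06],
    [[0.016,-0.036,0],0,0.06],
    [[0.016,-0.036,0],0,0.06],
  ],
)

```text
time_s: 2.6
ee_pos: [0.3173, -0.192, 0.3047]
eef_rot: [3.141, -0.001, 0.016]
force: [0.3, -0.7, 0.1]
grip_width: 0.0598
grip_force: 0.0
```

Request:
jog_arm(
  rows=[
    [[0.016,-0.036,0],0,0.06],
    [[0.016,-0.036,0],0,0.06],
    [[0.016,-0.036,0],0,0.06],
    [[0.016,-0.036,0],0,0.06],
    [[0.016,-0.036,0],0,0.06],
    [[0.016,-0.036,0],0,0.06],
    [[0.016,-0.036,0],0,0.06],
    [[0.016,-0.036,0],0,0.06],
    [[0,0,0],0,0.06],
  ],
)

```text
time_s: 3.35
ee_pos: [0.4414, 0.101, 0.3038]
eef_rot: [-3.141, 0.001, 0.021]
force: [-0.3, -1.1, -0.3]
grip_width: 0.0598
grip_force: 0.0
```

Request:
jog_arm(
  rows=[
    [[0.017,-0.034,0],0,0.06],
    [[0.017,-0.034,0],0,0.06],
    [[0.017,-0.034,0],0,0.06],
    [[0.016,-0.034,0],0,0.06],
    [[0,0,0],0,0.06],
  ],
)

```text
time_s: 3.77
ee_pos: [0.5061, 0.2375, 0.3027]
eef_rot: [3.142, 0.002, 0.02]
force: [-0.6, -0.7, -0.2]
grip_width: 0.0602
grip_force: 0.0
```

```bash
python3 - <<'E'
from h import *
np.set_printoptions(precision=4,suppress=True)
o=get_obs();print(o["ee_pos"],o["qpos"],o["grip_width"])
p=camera("side");t=pix(p,o["ee_pos"]);print(t,'exp grip',pix(p,[.505,.24,.238]))
x,y=int(t[0]),int(t[1]);save(p,"side1.png",(x-60,y-40,x+60,y+90),4.5)
E
```

```text
[0.5061 0.2375 0.3027] [0.3728 0.2687 1.3377 0.0007 1.5373 1.924 ] 0.06017643026505878
[278.6448 175.2904] exp grip [278.1348 196.4597]
```

View pics/side1.png

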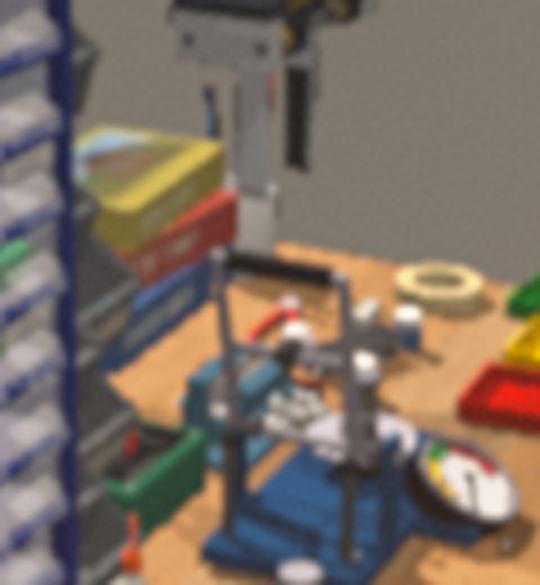

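The side view shows the grip at px (280,195), within 2 px of the expected spot, with the fingers straddling it from above. I'll descend and pinch.

Request:
jog_arm(
  rows=[
    [[0,0,0.028],0,0.06],
    [[0,0,0.028],0,0.06],
    [[0,0,0.028],0,0.06],
    [[0,0,0],0,0.06],
    [[0,0,0],0,0.01],
    [[0,0,0],0,0.01],
    [[0,0,0],0,0.01],
    [[0,0,0],0,0.01],
    [[0,0,0],0,0.01],
    [[0,0,0],0,0.01],
  ],
  squeeze=12,
)

```text
time_s: 4.65
ee_pos: [0.5053, 0.2334, 0.2211]
eef_rot: [-3.141, -0.001, 0.017]
force: [-0.1, 0.4, 0.1]
grip_width: 0.0234
grip_force: 0.0
```

Request:
jog_arm(
  rows=[
    [[0,0,0],0,0.01],
    [[0,0,0],0,0.01],
    [[0,0,0],0,0.01],
  ],
)

```text
time_s: 4.9
ee_pos: [0.5052, 0.2334, 0.2207]
eef_rot: [-3.141, -0.0, 0.017]
force: [-0.5, -0.2, 3.0]
grip_width: 0.0154
grip_force: 12.0
```

```bash
python3 -c "
import numpy as np
f=np.radians(np.r_[115.8-6*np.arange(13),43.8-3*np.arange(1,7)]);y=.1677*np.cos(f);z=-.1677*np.sin(f)
print(np.c_[np.diff(y),np.diff(z)].round(4).tolist())"
```

```text
[[0.0162, -0.0068], [0.0168, -0.0051], [0.0172, -0.0033], [0.0175, -0.0015], [0.0175, 0.0004], [0.0174, 0.0022], [0.0171, 0.004], [0.0166, 0.0058], [0.0159, 0.0075], [0.015, 0.0091], [0.014, 0.0106], [0.0128, 0.012], [0.0059, 0.0065], [0.0056, 0.0068], [0.0052, 0.0071], [0.0048, 0.0073], [0.0044, 0.0076], [0.004, 0.0078]]
```

Request:
jog_arm(
  rows=[
    [[0,0.0162,-0.0068],0,0.01],
    [[0,0.0168,-0.0051],0,0.01],
    [[0,0.0172,-0.0033],0,0.01],
    [[0,0.0175,-0.0015],0,0.01],
    [[0,0.0175,0.0004],0,0.01],
    [[0,0.0174,0.0022],0,0.01],
    [[0,0.0171,0.004],0,0.01],
    [[0,0.0166,0.0058],0,0.01],
    [[0,0.0159,0.0075],0,0.01],
    [[0,0.015,0.0091],0,0.01],
    [[0,0.014,0.0106],0,0.01],
    [[0,0.0128,0.012],0,0.01],
  ],
)

```text
time_s: 5.9
ee_pos: [0.5089, 0.0389, 0.1854]
eef_rot: [-3.141, -0.002, 0.016]
force: [6.8, 6.1, -3.8]
grip_width: 0.0157
grip_force: 11.9
```

Request:
jog_arm(
  rows=[
    [[0,0.0059,0.0065],0,0.01],
    [[0,0.0056,0.0068],0,0.01],
    [[0,0.0052,0.0071],0,0.01],
    [[0,0.0048,0.0073],0,0.01],
    [[0,0.0044,0.0076],0,0.01],
    [[0,0,0],0,0.01],
    [[0,0,0],0,0.01],
  ],
)

```text
time_s: 6.48
ee_pos: [0.5092, 0.0139, 0.1498]
eef_rot: [-3.141, -0.001, 0.017]
force: [5.1, 4.0, -4.2]
grip_width: 0.0156
grip_force: 12.0
```

Request:
jog_arm(
  rows=[
    [[0,0,0],0,0.05],
    [[0,0,0],0,0.05],
    [[0,0,0],0,0.05],
    [[0,0,-0.022],0,0.05],
    [[0,0,-0.022],0,0.05],
    [[0,0,0],0,0],
    [[0,0,0],0,0],
    [[0,0,0],0,0],
    [[0,0,0],0,0],
    [[0,0,0],0,0],
    [[0,0,0],0,0],
  ],
)

```text
time_s: 7.4
ee_pos: [0.5086, 0.0135, 0.1936]
eef_rot: [-3.142, 0.001, 0.017]
force: [-0.3, 0.5, -0.1]
grip_width: 0.0122
grip_force: 0.0
```

```bash
python3 - <<'E'
from h import *
np.set_printoptions(precision=4,suppress=True)
o=get_obs();print(o["ee_pos"],o["force"],o["grip_width"])
p=camera("side");print(pix(p,o["ee_pos"]),pix(p,[.507,.014,.17]),pix(p,[.507,.066,.055]))
for l in("lever_grip","foot_ball"):print(l,[(round(d["p"],2),np.array(d["at"])*[560,420]) for d in spot_point(l,p)[:2]])
a=np.hstack([p["image"][160:265,225:345]]);t=camera("top")
b=t["image"][190:295,230:350]
cv2.imwrite("pics/s2.png",cv2.resize(np.vstack([a,b])[:,:,::-1],None,fx=2.8,fy=2.8,interpolation=cv2.INTER_CUBIC))
E
```

```text
[0.5086 0.0135 0.1936] [-0.264   0.5486 -0.0775] 0.012159118802211275
[306.0827 187.1879] [306.1642 193.8974] [298.793  230.5956]
lever_grip [(0.95, array([307.216, 197.484]))]
foot_ball [(0.97, array([297.808, 210.21 ]))]
```

View pics/s2.png

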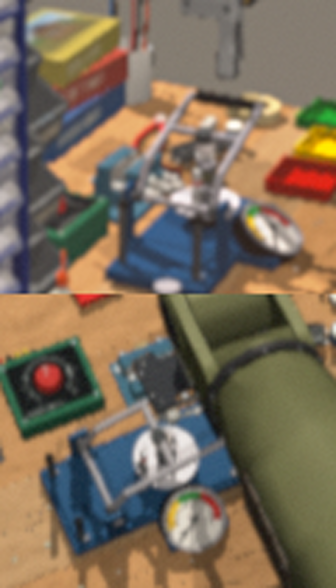

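The lever stayed down, with its grip at side px (307,197), and the dial is readable in both views. I'll press the grip from above with closed fingers, so its height is known.

Request:
jog_arm(
  rows=[
    [[0,0.0025,0.009],0,0],
    [[0,0.0025,0.009],0,0],
    [[0,0.0025,0.0095],0,0],
    [[0,0.002,0.009],0,0],
    [[0,0,0],0,0],
    [[0,0,0],0,0],
  ],
)

```text
time_s: 8.1
ee_pos: [0.5087, 0.0031, 0.1565]
eef_rot: [3.141, 0.001, 0.016]
force: [-0.0, -0.9, -0.0]
grip_width: 0.0006
grip_force: 0.0
```

Request:
jog_arm(
  rows=[
    [[0,0.001,0.004],0,0],
    [[0,0.001,0.004],0,0],
    [[0,0.001,0.004],0,0],
    [[0,0.001,0.004],0,0],
    [[0,0.001,0.004],0,0],
    [[0,0.001,0.0035],0,0],
    [[0,0,0.002],0,0],
    [[0,0,0],0,0],
    [[0,0,0],0,0],
    [[0,0,0],0,0],
  ],
)

```text
time_s: 8.93
ee_pos: [0.5091, -0.0019, 0.1323]
eef_rot: [-3.141, -0.0, 0.017]
force: [-0.6, -3.1, 3.1]
grip_width: 0.0007
grip_force: 1.5
```

```bash
cat > st.py <<'E'
from h import *
np.set_printoptions(precision=4,suppress=True)
o=get_obs();e=o["ee_pos"];F=o["force"];print(o["time_s"],e,F,o["moment"])
s=(e[2]-.098)/.1677;ph=np.arcsin(s);th=1.88+np.arctan2(30,165)-ph
hb=90+np.hypot(95,12)*np.sin(np.arctan2(12,95)-(th-1.88))
print('theta',th,'ball',hb,'D',117-hb,'grip y',.161-.1677*np.cos(ph))
T=F[2]*.1677*np.cos(ph);print('torque',T,'F spring if fric .15, no gravity',(T-.15)/(.09575*np.cos(np.arctan2(12,95)-(th-1.88))))
E
python3 st.py; python3 - <<'E'
from h import *
t=camera("top");s=camera("side")
a=cv2.resize(t["image"][253:286,280:320],None,fx=9,fy=9,interpolation=cv2.INTER_CUBIC)
b=cv2.resize(s["image"][215:265,290:340],(360,360),interpolation=cv2.INTER_CUBIC)
cv2.imwrite("pics/d1.png",np.hstack([cv2.resize(a,(430,360)),b])[:,:,::-1])
E
```

```text
8.9333 [ 0.5091 -0.0019  0.1323] [-0.5835 -3.085   3.1311] [-0.4887  0.0239 -0.0158]
theta 1.8537506894699378 ball 104.48926422073939 D 12.510735779260614 grip y -0.0031507792959137026
torque 0.5139740854292435 F spring if fric .15, no gravity 3.8455761438922633
```

View pics/d1.png

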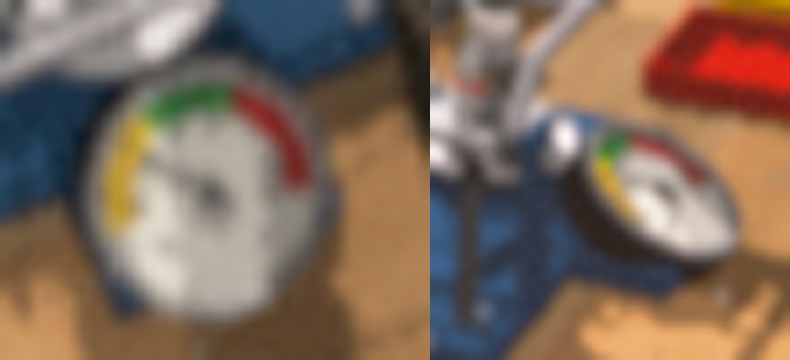

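The needle is in the upper half of the yellow field in the top view (left half of the picture). That is far along for this little travel, so I'll measure it numerically.

Request:
jog_arm(
  rows=[
    [[0,0,0.0025],0,0],
    [[0,0.001,0.0025],0,0],
    [[0,0,0.0025],0,0],
    [[0,0,0.0015],0,0],
    [[0,0,0],0,0],
    [[0,0,0],0,0],
    [[0,0,0],0,0],
  ],
)

```text
time_s: 9.62
ee_pos: [0.5092, -0.0031, 0.1234]
eef_rot: [3.141, -0.001, 0.017]
force: [1.4, -4.8, 4.7]
grip_width: 0.0005
grip_force: 2.4
```

```bash
cat > nd.py <<'E'
from h import *
import sys
from scipy.optimize import least_squares
t=camera("top");im=cv2.resize(t["image"][250:290,278:322],None,fx=8,fy=8,interpolation=cv2.INTER_CUBIC)
h=cv2.cvtColor(im,cv2.COLOR_RGB2HSV).astype(int);H,S,V=h[...,0],h[...,1],h[...,2]
yy,xx=np.mgrid[0:im.shape[0],0:im.shape[1]]
rough=(np.hypot(xx-165,yy-165)<115)
def big(m):
    n,l,st,_=cv2.connectedComponentsWithStats((m&rough).astype(np.uint8));k=1+np.argmax(st[1:,4]);return np.argwhere(l==k)[:,::-1]
Y=big((H>18)&(H<32)&(S>130)&(V>120));G=big((H>40)&(H<85)&(S>90));R=big(((H<8)|(H>172))&(S>120))
A=lambda a:np.array([np.cos(a),np.sin(a)])
# field ring: mean radius rho, centroids and extents through 2nd moments: fit affine map of ring sectors to moments
def sec(a0,a1):
    a=np.linspace(a0,a1,60);r=np.linspace(.78,1,8);a,r=np.meshgrid(a,r);r0=r.ravel()
    return np.c_[r0*np.cos(a.ravel()),r0*np.sin(a.ravel())],r0
F=[(Y,sec(.6,1.84)),(G,sec(1.84,2.84)),(R,sec(2.84,4.2))]
def res(q):
    M=q[:4].reshape(2,2);o=[]
    for p,(s,wt) in F:
        m=s@M.T+q[4:6];mu=np.average(m,axis=0,weights=wt);c=np.cov(m.T,aweights=wt);cp=np.cov(p.T)
        o+=list(mu-p.mean(0));o+=list((c-cp)[[0,0,1],[0,1,1]]/30)
    return np.array(o)
best=min((least_squares(res,np.r_[90*np.cos(b),-90*np.sin(b),90*np.sin(b),90*np.cos(b),165,165]) for b in np.linspace(0,6,8)),key=lambda s:s.cost)
q=best.x;M=q[:4].reshape(2,2);g=cv2.cvtColor(im,cv2.COLOR_RGB2GRAY).astype(np.float32)
g=g
an=np.arange(-.6,5.6,.02);pr=[]
for a in an:
    v=[cv2.remap(g,*(np.float32([[k]]) for k in (M@A(a)*r+q[4:6])),cv2.INTER_LINEAR)[0,0] for r in np.linspace(.25,.62,15)]
    pr.append(np.mean(v))
pr=np.array(pr);bg=cv2.GaussianBlur(pr[None].astype(np.float32),(0,0),25)[0];d=pr-bg;i=np.argmin(d)
print('cost',best.cost,'ctr',q[4:6].round(1),'npx',len(Y),len(G),len(R),'needle',an[i].round(2),'N',round(an[i]/.2,2),'depth',d[i].round(1),'others',an[np.argsort(d)[:12]].round(2))
for a,c in((an[i],(0,0,255)),(0,(255,0,255)),(.6,(0,255,255)),(1.84,(0,255,0)),(2.84,(0,128,0)),(4.2,(0,0,128))):pass
E
python3 st.py; python3 nd.py
```

```text
9.6167 [ 0.5092 -0.0031  0.1234] [ 1.4055 -4.8486  4.6582] [-0.8194 -0.1118  0.0365]
theta 1.9078919134343209 ball 99.34594432367543 D 17.654055676324575 grip y -0.0047674319106016105
torque 0.7721702418310697 F spring if fric .15, no gravity 6.52903473518031
cost 12.385418024275276 ctr [169.9 158.1] npx 1276 634 1211 needle 2.14 N 10.7 depth -27.0 others [2.14 2.12 2.16 2.1  2.18 2.08 2.2  2.06 2.22 2.04 2.24 2.02]
```

D = 17.65 mm with 10.7 N on the needle gives a spring rate of about 1.22 N/mm. The line should therefore come at about 17 N, with D near 28.2 mm. Next I'll go to D ≈ 24 and measure again.

Request:
jog_arm(
  rows=[
    [[0,0.001,0.003],0,0],
    [[0,0,0.003],0,0],
    [[0,0.001,0.003],0,0],
    [[0,0,0.0022],0,0],
    [[0,0,0],0,0],
    [[0,0,0],0,0],
    [[0,0,0],0,0],
  ],
)

```text
time_s: 10.25
ee_pos: [0.5093, -0.005, 0.1123]
eef_rot: [-3.142, -0.001, 0.017]
force: [-0.6, -3.5, 6.9]
grip_width: 0.0005
grip_force: 3.2
```

```bash
python3 st.py; python3 nd.py
```

```text
10.25 [ 0.5093 -0.005   0.1123] [-0.5506 -3.5215  6.8614] [-0.5934  0.0585 -0.006 ]
theta 1.974656700308368 ball 92.9673167055236 D 24.0326832944764 grip y -0.0060917432768193835
torque 1.146480725461164 F spring if fric .15, no gravity 10.412109967046076
cost 12.464770095012092 ctr [169.7 158.9] npx 1318 703 1207 needle 2.96 N 14.8 depth -23.0 others [2.96 2.94 2.98 2.92 3.   2.9  2.88 3.02 2.86 3.04 2.84 3.06]
```

Request:
jog_arm(
  rows=[
    [[0,0,0.002],0,0],
    [[0,0,0.002],0,0],
    [[0,0,0.0015],0,0],
    [[0,0,0.001],0,0],
    [[0,0,0.0007],0,0],
    [[0,0,0],0,0],
    [[0,0,0],0,0],
    [[0,0,0],0,0],
    [[0,0,0],0,0],
    [[0,0,0],0,0],
    [[0,0,0],0,0],
    [[0,0,0],0,0],
  ],
)

```text
time_s: 11.3
ee_pos: [0.5094, -0.0055, 0.1053]
eef_rot: [3.141, -0.001, 0.017]
force: [-0.5, -6.8, 8.2]
grip_width: 0.0004
grip_force: 4.1
```

```bash
python3 st.py; python3 nd.py;python3 - <<'E'
from h import *
np.set_printoptions(precision=4,suppress=True)
s=camera("side");t=camera("top")
for p in(s,t):
  for l in("foot_ball","red_line","pan_top"):print(l,[(round(d["p"],2),(np.array(d["at"])*[560,420]).round(1)) for d in spot_point(l,p)[:2]])
a=cv2.resize(s["image"][195:250,275:335],(430,394),interpolation=cv2.INTER_CUBIC)
b=cv2.resize(t["image"][245:290,277:322],(394,394),interpolation=cv2.INTER_CUBIC)
cv2.imwrite("pics/d2.png",cv2.resize(np.hstack([a,b]),(790,378))[:,:,::-1])
E
```

```text
11.3 [ 0.5094 -0.0055  0.1053] [-0.4803 -6.7828  8.2464] [-1.3511  0.1132 -0.0244]
theta 2.016226710400407 ball 88.98727873977543 D 28.012721260224566 grip y -0.006540433878171548
torque 1.381603206116677 F spring if fric .15, no gravity 12.863416112557204
cost 13.94483054902714 ctr [169.8 159.1] npx 1362 678 1263 needle 3.58 N 17.9 depth -18.0 others [3.58 3.56 3.6  3.54 3.62 3.52 3.64 3.5  3.66 3.48 3.68 3.7 ]
foot_ball [(0.89, array([298.1, 221.1])), (0.66, array([309.9, 288.1]))]
red_line [(0.58, array([294. , 228.5])), (0.29, array([342.5, 217.7]))]
pan_top [(0.48, array([299. , 233.8]))]
foot_ball [(0.7, array([286.7, 243.4]))]
red_line [(0.6, array([280.8, 249.2]))]
pan_top [(0.64, array([290.2, 251.4])), (0.36, array([264.9, 253. ]))]
```

View pics/d2.png

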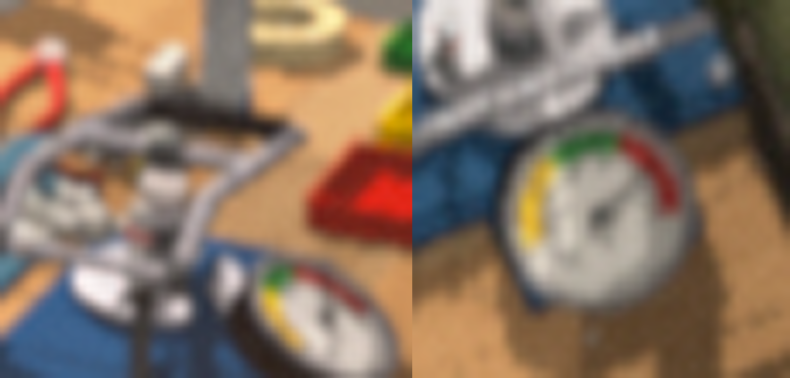

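The right half shows the needle well inside the red field (3.4–3.6 rad, about 17–18 N). The ball presses on the cap and the spring stands upright. Compression estimates run from 13.1 to 13.9 mm, so I'll press slightly deeper and hold again to be sure of the middle of the band.

Request:
jog_arm(
  rows=[
    [[0,0,0.0006],0,0],
    [[0,0,0.0006],0,0],
    [[0,0,0.0006],0,0],
    [[0,0,0],0,0],
    [[0,0,0],0,0],
    [[0,0,0],0,0],
    [[0,0,0],0,0],
    [[0,0,0],0,0],
    [[0,0,0],0,0],
    [[0,0,0],0,0],
    [[0,0,0],0,0],
    [[0,0,0],0,0],
  ],
)

```text
time_s: 12.75
ee_pos: [0.5094, -0.0056, 0.1036]
eef_rot: [3.141, -0.001, 0.017]
force: [-0.7, -7.4, 8.8]
grip_width: 0.0006
grip_force: 4.6
```

```bash
python3 st.py; python3 nd.py;python3 nd.py
```

```text
12.75 [ 0.5094 -0.0056  0.1036] [-0.7483 -7.3625  8.8082] [-1.5766  0.2724  0.0292]
theta 2.0264439305469204 ball 88.00905449163255 D 28.990945508367446 grip y -0.0066064153926637115
torque 1.476313878490656 F spring if fric .15, no gravity 13.854837199381945
cost 12.808009025221773 ctr [169.8 159. ] npx 1356 683 1230 needle 3.64 N 18.2 depth -17.1 others [3.64 3.66 3.62 3.68 3.7  3.6  3.72 3.58 3.74 3.56 3.76 3.54]
cost 13.433375905761611 ctr [169.8 158.9] npx 1360 704 1222 needle 3.68 N 18.4 depth -17.2 others [3.68 3.7  3.66 3.64 3.72 3.62 3.74 3.6  3.76 3.58 3.78 3.56]
```

The cap is at the line (compression about 13.7–14.1 mm) and the needle shows red. I'll ease the lever back up, following it with the fingers.

Request:
jog_arm(
  rows=[
    [[0,0,-0.003],0,0],
    [[0,0,-0.005],0,0],
    [[0,0,-0.005],0,0],
    [[0,-0.001,-0.005],0,0],
    [[0,-0.001,-0.006],0,0],
    [[0,-0.001,-0.006],0,0],
    [[0,-0.001,-0.006],0,0],
    [[0,-0.001,-0.006],0,0],
    [[0,-0.001,-0.006],0,0],
    [[0,-0.001,-0.006],0,0],
    [[0,-0.001,-0.02],0,0],
    [[0,0,-0.02],0,0.05],
  ],
)

```text
time_s: 13.85
ee_pos: [0.5085, 0.0031, 0.1974]
eef_rot: [-3.142, 0.002, 0.017]
force: [-0.1, 0.5, 0.3]
grip_width: 0.0042
grip_force: 0.0
```

Request:
jog_arm(
  rows=[
    [[0,0,0],0,0.05],
    [[0,0,0],0,0.05],
    [[0,0,0],0,0.05],
    [[0,0,0],0,0.05],
  ],
)

```text
time_s: 14.18
ee_pos: [0.5085, 0.003, 0.1961]
eef_rot: [-3.141, 0.002, 0.017]
force: [0.4, -0.2, 0.2]
grip_width: 0.0299
grip_force: 0.0
```

```bash
python3 - <<'E'
from h import *
np.set_printoptions(precision=4,suppress=True)
o=get_obs();print(o["time_s"],o["ee_pos"],o["force"],o["grip_width"])
p=camera("side");
for th in(1.6,1.7,1.75,1.8,1.85):
    ph=th*-1+1.88+np.arctan2(30,165);g=[.507,.161-.1677*np.cos(ph),.09+.1677*np.sin(ph)];print(th,np.array(g),pix(p,g))
for l in("lever_grip","foot_ball"):print(l,[(round(d["p"],2),np.array(d["at"])*[560,420]) for d in spot_point(l,p)[:2]])
save(p,"s3.png",(265,165,345,240),6)
E
```

```text
14.1833 [0.5085 0.003  0.1961] [ 0.3799 -0.225   0.1806] 0.029861854079351546
1.6 [0.507  0.0107 0.1644] [306.4689 195.1331]
1.7 [0.507  0.004  0.1491] [307.0339 198.7292]
1.75 [0.507  0.0013 0.1411] [307.2451 200.6277]
1.8 [ 0.507  -0.0011  0.1331] [307.4087 202.5872]
1.85 [ 0.507  -0.003   0.1249] [307.5249 204.6034]
lever_grip [(0.81, array([305.592, 202.104]))]
foot_ball [(0.75, array([298.088, 214.704])), (0.25, array([288.008, 233.016]))]
```

View pics/s3.png

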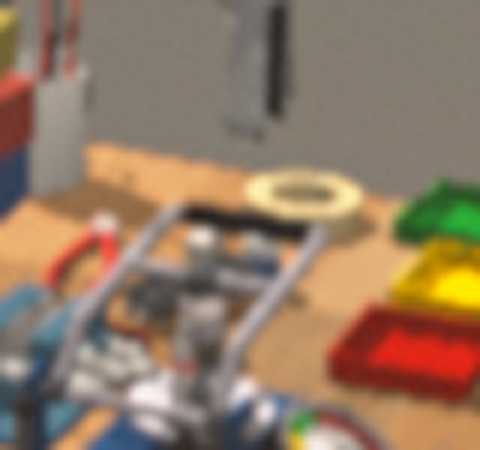

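The grip sits at px (306,202), so the lever is at about 1.75 rad with the spring nearly free. I'll re-pinch there.

Request:
jog_arm(
  rows=[
    [[0,0,0],0,0.06],
    [[0,0,0],0,0.06],
    [[0,0,0.024],0,0.06],
    [[0,0,0.024],0,0.06],
    [[0,0,0.022],0,0.06],
    [[0,0,0],0,0.06],
    [[0,0,0],0,0.01],
    [[0,0,0],0,0.01],
    [[0,0,0],0,0.01],
    [[0,0,0],0,0.01],
    [[0,0,0],0,0.01],
    [[0,0,0],0,0.01],
  ],
  squeeze=12,
)

```text
time_s: 15.33
ee_pos: [0.5092, 0.003, 0.1276]
eef_rot: [3.142, -0.001, 0.017]
force: [-0.9, 0.6, 0.3]
grip_width: 0.0231
grip_force: 0.0
```

Request:
jog_arm(
  rows=[
    [[0,0,0],0,0.01],
    [[0,0,0],0,0.01],
    [[0,0,0],0,0.01],
    [[0,0,0],0,0.01],
  ],
)

```text
time_s: 15.67
ee_pos: [0.509, 0.0037, 0.1271]
eef_rot: [-3.14, -0.0, 0.017]
force: [0.1, 5.5, 1.3]
grip_width: 0.0153
grip_force: 12.0
```

```bash
python3 -c "
import numpy as np
f=np.radians(np.r_[17.5:113:17j]);y=.1677*np.cos(f);z=-.1677*np.sin(f)
print(np.c_[np.diff(y),np.diff(z)].round(4).tolist())"
```

```text
[[-0.0061, -0.0164], [-0.0078, -0.0156], [-0.0094, -0.0147], [-0.0108, -0.0137], [-0.0122, -0.0125], [-0.0134, -0.0111], [-0.0145, -0.0097], [-0.0155, -0.0081], [-0.0162, -0.0065], [-0.0168, -0.0048], [-0.0172, -0.003], [-0.0174, -0.0012], [-0.0175, 0.0006], [-0.0173, 0.0025], [-0.0169, 0.0042], [-0.0164, 0.006]]
```

Request:
jog_arm(
  rows=[
    [[0,-0.0061,-0.0164],0,0.01],
    [[0,-0.0078,-0.0156],0,0.01],
    [[0,-0.0094,-0.0147],0,0.01],
    [[0,-0.0108,-0.0137],0,0.01],
    [[0,-0.0122,-0.0125],0,0.01],
    [[0,-0.0134,-0.0111],0,0.01],
    [[0,-0.0145,-0.0097],0,0.01],
    [[0,-0.0155,-0.0081],0,0.01],
    [[0,-0.0162,-0.0065],0,0.01],
    [[0,-0.0168,-0.0048],0,0.01],
    [[0,-0.0172,-0.003],0,0.01],
    [[0,-0.0174,-0.0012],0,0.01],
  ],
)

```text
time_s: 16.67
ee_pos: [0.5063, 0.1608, 0.2455]
eef_rot: [3.141, -0.001, 0.016]
force: [0.2, -2.0, 0.7]
grip_width: 0.0159
grip_force: 12.0
```

Request:
jog_arm(
  rows=[
    [[0,-0.0175,0.0006],0,0.01],
    [[0,-0.0173,0.0025],0,0.01],
    [[0,-0.0169,0.0042],0,0.01],
    [[0,-0.012,0.0045],0,0.01],
    [[0,0,0],0,0.01],
    [[0,0,0],0,0.01],
  ],
)

```text
time_s: 17.17
ee_pos: [0.5051, 0.225, 0.2326]
eef_rot: [-3.14, 0.0, 0.018]
force: [-3.1, 2.6, 5.6]
grip_width: 0.0157
grip_force: 12.0
```

Request:
jog_arm(
  rows=[
    [[0,-0.004,0.0018],0,0.01],
    [[0,-0.004,0.0019],0,0.01],
    [[0,-0.003,0.0015],0,0.01],
    [[0,0,0],0,0.01],
    [[0,0,0],0,0.01],
  ],
)

```text
time_s: 17.58
ee_pos: [0.5049, 0.2354, 0.2278]
eef_rot: [-3.14, 0.0, 0.017]
force: [-5.0, 4.3, 6.5]
grip_width: 0.0154
grip_force: 12.1
```

Request:
jog_arm(
  rows=[
    [[0,-0.003,0.0015],0,0.01],
    [[0,-0.003,0.0016],0,0.01],
    [[0,0,0],0,0.01],
    [[0,0,0],0,0.01],
  ],
)

```text
time_s: 17.92
ee_pos: [0.5047, 0.2413, 0.2246]
eef_rot: [-3.141, 0.0, 0.017]
force: [-5.2, 5.1, 6.1]
grip_width: 0.0161
grip_force: 12.1
```

Request:
jog_arm(
  rows=[
    [[0,-0.003,0.0016],0,0.01],
    [[0,-0.003,0.0016],0,0.01],
    [[0,0,0],0,0.01],
    [[0,0,0],0,0.01],
  ],
)

```text
time_s: 18.25
ee_pos: [0.5057, 0.244, 0.2219]
eef_rot: [3.137, -0.001, 0.015]
force: [-1.3, -19.3, 9.6]
grip_width: 0.0152
grip_force: 12.0
```

The lever is against its stops, with a −19 N reaction. I'll release it and rise.

Request:
jog_arm(
  rows=[
    [[0,0,0],0,0.06],
    [[0,0,0],0,0.06],
    [[0,0,0],0,0.06],
    [[0,0,0],0,0.06],
    [[0,0,-0.035],0,0.06],
    [[0,0,-0.035],0,0.06],
    [[0,0.02,0],0,0.06],
    [[0,0.035,0],0,0.06],
    [[0,0.04,0],0,0.06],
    [[0,0.04,0],0,0.06],
    [[0,0.03,0],0,0.06],
    [[0,0,0],0,0.06],
  ],
)

```text
time_s: 19.25
ee_pos: [0.5077, 0.0779, 0.2911]
eef_rot: [3.141, -0.0, 0.013]
force: [0.4, 0.2, 0.6]
grip_width: 0.0599
grip_force: 0.0
```

```bash
python3 - <<'E'
from h import *
np.set_printoptions(precision=4,suppress=True)
o=get_obs();print(o["time_s"],o["ee_pos"],o["force"],o["grip_width"])
p=camera("side")
for th in(0,.1,.2):
    ph=th*-1+1.88+np.arctan2(30,165);g=[.506,.1645-.1677*np.cos(ph),.09+.1677*np.sin(ph)];print(th,np.array(g),pix(p,g))
print('cap exp',pix(p,[.507,.068,.105]))
for l in("lever_grip","foot_ball","spring_a"):print(l,[(round(d["p"],2),np.array(d["at"])*[560,420]) for d in spot_point(l,p)[:3]])
t=camera("top");T=t
for d in search_frame("spring_a",t)[:4]:print(d["p"],np.array(d["at"])*[560,420],w(t,d["at"]))
a=p["image"][165:265,240:350];b=T["image"][205:305,225:335]
cv2.imwrite("pics/s4.png",cv2.resize(np.hstack([a,b])[:,:,::-1],None,fx=3.6,fy=3.6,interpolation=cv2.INTER_CUBIC))
E
```

```text
19.25 [0.5077 0.0779 0.2911] [0.4352 0.1897 0.6167] 0.059903435966978925
0 [0.506  0.2433 0.238 ] [277.3439 196.7423]
0.1 [0.506  0.2281 0.2452] [279.6207 192.8635]
0.2 [0.506  0.2123 0.2507] [281.9452 189.4608]
cap exp [299.0995 217.2054]
lever_grip [(0.77, array([280.616, 198.702]))]
foot_ball [(0.68, array([283.024, 212.982]))]
spring_a [(0.64, array([300.72 , 235.494])), (0.45, array([273.224, 287.616])), (0.44, array([285.488, 275.52 ]))]
0.56 [289.016 245.616] [0.5005 0.0713 0.1055]
```

View pics/s4.png

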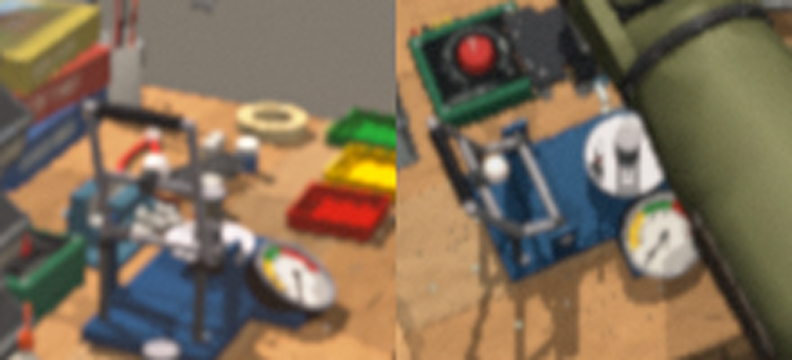

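The lever is back at its starting place and the needle reads zero. The post is on the hinge side, so I'll grip the spring across the tester's y and turn the tool 90°.

Request:
jog_arm(
  rows=[
    [[0,0.01,0],-7,0.06],
    [[0,0,0],-7,0.06],
    [[0,0,0],-7,0.06],
    [[0,0,0],-7,0.06],
    [[0,0,0],-7,0.06],
    [[0,0,0],-7,0.06],
    [[0,0,0],-7,0.06],
    [[0,0,0],-7,0.06],
    [[0,0,0],-7,0.06],
    [[0,0,0],-7,0.06],
    [[0,0,0],-7,0.06],
    [[0,0,0],-7,0.06],
  ],
)

```text
time_s: 20.55
ee_pos: [0.5078, 0.073, 0.2909]
eef_rot: [-3.141, -0.0, 1.49]
force: [0.2, -0.2, 0.7]
grip_width: 0.0598
grip_force: 0.0
```

Request:
jog_arm(
  rows=[
    [[0,0,0.03],-6,0.06],
    [[0,0,0.035],0,0.06],
    [[0,0,0.035],0,0.06],
    [[0,0,0.035],0,0.06],
    [[0,0,0.02],0,0.06],
    [[0,0,0],0,0.06],
    [[0,0,0],0,0.06],
  ],
)

```text
time_s: 21.13
ee_pos: [0.5077, 0.0727, 0.1361]
eef_rot: [-3.14, 0.0, 1.588]
force: [0.4, 0.8, 0.5]
grip_width: 0.06
grip_force: 0.0
```

Request:
jog_arm(
  rows=[
    [[-0.004,0,0.02],0,0.06],
    [[0,0,0.02],0,0.06],
    [[0,0,0.019],0,0.06],
    [[0,0,0],0,0.06],
    [[0,0,0],0,0.02],
    [[0,0,0],0,0.02],
    [[0,0,0],0,0.02],
    [[0,0,0],0,0.02],
    [[0,0,0],0,0.02],
    [[0,0,0],0,0.02],
    [[0,0,0],0,0.02],
  ],
  squeeze=12,
)

```text
time_s: 22.05
ee_pos: [0.5081, 0.068, 0.0774]
eef_rot: [3.141, -0.0, 1.587]
force: [0.2, 1.1, 0.2]
grip_width: 0.0277
grip_force: 12.0
```

Request:
jog_arm(
  rows=[
    [[0,0,0],0,0.02],
    [[0,0,0],0,0.02],
    [[0,0,-0.01],0,0.02],
    [[0,0,-0.02],0,0.02],
    [[0,0,-0.025],0,0.02],
    [[0,0,-0.025],0,0.02],
    [[0,0,-0.02],0,0.02],
    [[0,0,0],0,0.02],
  ],
  squeeze=15,
)

```text
time_s: 22.72
ee_pos: [0.5093, 0.0681, 0.1816]
eef_rot: [3.135, -0.0, 1.587]
force: [0.0, -0.7, 1.1]
grip_width: 0.0272
grip_force: 15.0
```

Request:
jog_arm(
  rows=[
    [[-0.02,-0.006,0],0,0.02],
    [[-0.03,-0.009,0],0,0.02],
    [[-0.035,-0.01,0],0,0.02],
    [[-0.035,-0.01,0],0,0.02],
    [[-0.035,-0.01,0],0,0.02],
    [[-0.03,-0.009,0],0,0.02],
    [[-0.02,-0.006,0],0,0.02],
    [[-0.01,-0.003,0],0,0.02],
    [[0,0,0],0,0.02],
    [[0,0,0],0,0.02],
  ],
)

```text
time_s: 23.55
ee_pos: [0.4485, -0.1476, 0.1768]
eef_rot: [-3.141, -0.0, 1.587]
force: [0.1, -0.3, -0.7]
grip_width: 0.0271
grip_force: 15.0
```

```bash
python3 - <<'E'
from h import *
np.set_printoptions(precision=4,suppress=True)
o=get_obs();print(o["time_s"],o["ee_pos"],o["eef_rot"],o["force"],o["grip_width"])
p=camera("side");x,y=pix(p,o["ee_pos"]).astype(int);print(x,y,pix(p,[.451,-.148,.003]))
save(p,"s5.png",(x-65,y-40,x+35,y+35),6)
E
```

```text
23.55 [ 0.4485 -0.1476  0.1768] [-3.1411 -0.0004  1.5868] [ 0.0676 -0.2739 -0.7474] 0.027073893499658535
338 180 [334.911  224.7432]
```

View pics/s5.png

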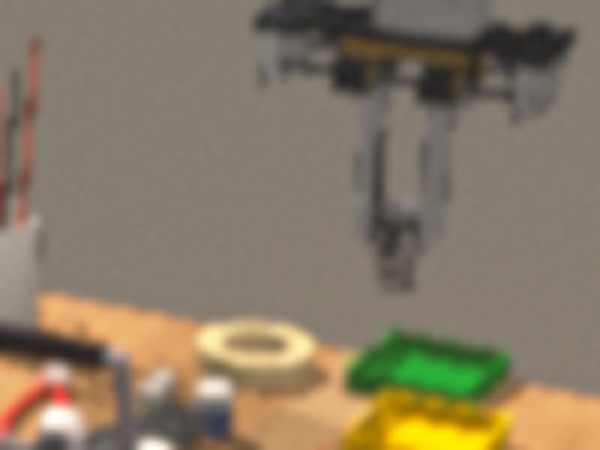

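The spring is held upright between the fingers, above the red tray. I'll lower it.

Request:
jog_arm(
  rows=[
    [[0,0,0.03],0,0.02],
    [[0,0,0.035],0,0.02],
    [[0,0,0.035],0,0.02],
    [[0,0,0.025],0,0.02],
    [[0,0,0.015],0,0.02],
    [[0,0,0.007],0,0.02],
    [[0,0,0],0,0.02],
    [[0,0,0],0,0.02],
  ],
)

```text
time_s: 24.27
ee_pos: [0.449, -0.1475, 0.0306]
eef_rot: [3.141, 0.0, 1.588]
force: [0.7, -0.3, 0.3]
grip_width: 0.0272
grip_force: 15.0
```

Request:
jog_arm(
  rows=[
    [[0,0,0.002],0,0.02],
    [[0,0,0.0015],0,0.02],
    [[0,0,0.001],0,0.02],
    [[0,0,0.0005],0,0.02],
    [[0,0,0],0,0.02],
    [[0,0,0],0,0.02],
  ],
)

```text
time_s: 24.77
ee_pos: [0.4489, -0.1482, 0.0255]
eef_rot: [3.14, 0.0, 1.587]
force: [1.9, 0.3, 2.9]
grip_width: 0.027
grip_force: 15.0
```

The spring has touched the tray floor (2.9 N up). I'll release it slowly and rise.

Request:
jog_arm(
  rows=[
    [[0,0,0],0,0.03],
    [[0,0,0],0,0.034],
    [[0,0,0],0,0.04],
    [[0,0,0],0,0.045],
    [[0,0,0],0,0.05],
    [[0,0,-0.01],0,0.05],
    [[0,0,-0.02],0,0.05],
    [[0,0,-0.03],0,0.05],
    [[0,0,-0.04],0,0.05],
    [[0,0,-0.04],0,0.05],
    [[0,0,0],0,0.05],
  ],
)

```text
time_s: 25.68
ee_pos: [0.4509, -0.149, 0.1728]
eef_rot: [3.132, 0.004, 1.587]
force: [0.2, 0.7, 0.2]
grip_width: 0.0505
grip_force: 0.0
```

```bash
python3 - <<'E'
from h import *
np.set_printoptions(precision=4,suppress=True)
o=get_obs();print(o["time_s"],o["ee_pos"],o["force"],o["grip_width"])
p=camera("side")
print('exp cap',pix(p,[.449,-.148,.053]),'grip0',pix(p,[.506,.2433,.238]),pix(p,[.506,.2281,.2452]))
for l in("spring_a","lever_grip"):
  for d in search_frame(l,p)[:5]:print(l,round(d["p"],2),np.array(d["at"])*[560,420],w(p,d["at"]))
# depth points over the red tray
v,u=np.mgrid[0:420,0:560];K=p["K"];s=p["range_z"]
P=np.stack([(u+.5-K[0,2])/K[0,0]*s,-(v+.5-K[1,2])/K[1,1]*s,-s,np.ones_like(s)],-1)@p["world_from_camera"].T
q=(abs(P[...,0]-.449)<.05)&(abs(P[...,1]+.148)<.05)&(P[...,2]>.025)&(P[...,2]<.09);a=P[q][:,:3];print(len(a),a.min(0),a.max(0),a.mean(0))
q=(abs(P[...,0]-.507)<.03)&(abs(P[...,1]-.066)<.03)&(P[...,2]>.075)&(P[...,2]<.12);print('pan',q.sum(),P[q][:,:3].mean(0) if q.any() else '')
E
```

```text
25.6833 [ 0.4509 -0.149   0.1728] [0.1526 0.7355 0.1768] 0.050467378753269426
exp cap [336.2815 212.4956] grip0 [277.3413 196.7571] [279.6226 192.8519]
spring_a 0.72 [284.088 268.884] [ 0.4847  0.2274 -0.0054]
spring_a 0.4 [337.288 219.786] [ 0.4394 -0.1361  0.0303]
lever_grip 0.82 [284.424 215.082] [0.4898 0.225  0.1758]
lever_grip 0.44 [271.32  280.014] [0.4859 0.3152 0.0005]
45 [ 0.4342 -0.1552  0.0266] [ 0.4597 -0.1262  0.0521] [ 0.4455 -0.1405  0.0423]
pan 0
```

```bash
python3 -c "
from station import *
print(hand_in())"
```

```text
the job is handed in; nothing more can be done
None
```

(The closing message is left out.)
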